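# Set the filter dial to green and hold the vial up in the light reader

## Task

Take a reading of the vial in the cam-lift light reader. First turn the black selector knob on the reader until its white pointer clicks in at the green marker, then take the red grip and swing the cam lever up until it stands upright, where the vial is lifted highest, without moving the dial again. The lever springs back when let go, so finish while still holding it there by the red grip; keep the vial upright in its cup and leave the things standing around alone.

Things in the scene. Friction and masses are not known exactly. Their poses are not given: they have to be found in the camera images.
- station: the light reader: white case 260 x 180 mm, 45 mm high, fixed; place and yaw vary. Origin on the bench under it; in its frame the case spans x -135..125, y -70..110 mm, z up, robot's side -x. Cam shaft along y at x = 20, z = 75 mm. Vial platform at x = 20, y = 70 mm between two black light-gate blocks on rods (x -29..69, y 55..85, up to z = 188 mm)
- selector (a joint): turn of the black selector knob about the vertical, rad; 0 = parked (start), positive = counter-clockwise seen from above, stops at -1.6 and 1.6. Detents every 0.698 rad (40 degrees): the markers are at -1.396, -0.698, 0.698 and 1.396. It snaps to the nearest detent with at most about 0.06 N m
- selector_grip (a point): point on the knob's axis at the height to grip. The knob's bar is 48 mm long, 14 mm wide, its top is 12 mm above this point and the steel dial plate (104 mm in diameter, on the case) is 20 mm below it; the skirt below the bar (50 mm in diameter) ends 14 mm below it. Its x axis is along the bar, in the direction of the white pointer; turns with the knob
- pointer (a point): the point on the dial, 43 mm from the knob's axis, at which the white pointer aims; turns with the knob and lies over a marker's middle when set to it
- marker_green: green marker stud on the dial, 11 mm in diameter, 2.5 mm high, 43 mm from the knob's axis; origin in the middle of its underside. Which of the four places it takes changes from start to start (yellow, red and blue studs take the others)
- cam_lever (a joint): turn of the cam lever about its horizontal shaft, rad; 0 = resting, lever pointing to the reader's +x side, 15 degrees above level; grows as it swings up and over towards -x; 1.309 = upright = highest lift (19 mm); past that the vial sinks again; stop at 1.9. A spring drives it back to 0: about 3 N at the grip at rest, 7 N upright
- lever_pivot (a point): point on the lever's shaft axis, in line with the middle of the red grip, 75 mm above the bench; its axes are the reader's; fixed
- lever_grip: red round cross grip (a sleeve that turns freely on its pin) at the lever's end, 16 mm in diameter, 78 mm long along the reader's y axis. Origin in its middle, 100 mm from the shaft axis (the lever's arm joins it at its +y end)
- vial: glass vial with a black cap and pale green culture, 22 mm in diameter, 54 mm high, standing loose in the cup; origin in the middle of its underside
- cup_floor (a point): middle of the floor of the white cup on the lift platform (25 mm bore, 16 mm deep), 120 mm above the bench with the lever at rest; rises with the platform
- dropper: brown dropper bottle, 34 mm in diameter, 104 mm high, standing loose left of the reader; origin in the middle of its underside; leave alone
- case: flat black case 48 x 92 x 18 mm, loose, right of the reader; origin in the middle of its underside; leave alone
- dish: lidded petri dish, 92 mm in diameter, 15 mm high, loose, left of the reader; origin in the middle of its underside; leave alone
Things that resemble listed ones, but are neither listed nor needed, are in the scene too. What is shaped like the vial but brown or purple is not meant.

How it is judged:
By the outcome, as a careful person would: the job done as asked, in the order asked, and still so for the second after the job is handed in, while the arm keeps its last pose, push and grip.
It also fails if it takes over 51 s, if anything falls off the work surface, if the arm or the gripper's body presses on something with over 40 N, if the wrist force passes 120 N, or if a joint passes its speed limit or range.

## Robot

A 6-joint arm with a two-finger parallel gripper is mounted at the origin on a cart in front of the work surface, level with it; the furniture and walls round the work are solid. World frame = base frame: x ahead of the robot, y to its left, z up, the work surface at z = 0. Lengths are in mm, angles in rad, forces in N, time in s.
With the tool pointing down it reaches from about 375 to 900 mm from the base axis. Payload 3.1 kg.
Tool frame: the origin (TCP) lies between the finger pads; the fingertips stand 11 mm ahead of it and the grasp point (between the pads) lies 8 mm behind it; z points along the fingers, y is the line along which they close (so a half turn about z gives the same grasp; the last joint's range is limited). The gripper opens to 87 mm and grips with 3 to 60 N. Pads are 19 mm wide; open, the fingers measure 117 mm over their backs; the gripper's body (75 mm by 190 mm) begins 51 mm behind the grasp point.
Start: joints at [-1.397, 0.527, 1.433, -0, 1.181, -0.178], TCP at [215.389, -586.689, 233.548] pointing down, gripper open.
Joint ranges: [-3.08, 3.08], [-0.75, 2.2], [0.22, 2.44], [-1.43, 4.57], [0, 2.65], [-2.85, 2.85]. Speed limits (rad/s): [2.79, 2.79, 3.14, 3.14, 3.14, 3.14].

## Interface

Orientations are given as a 3x3 rotation matrix whose columns are the frame's x, y, z axes.
In Python, from rig import bot gives the robot as it stands.
- The arm moves only by the tool jog_arm, called by a JSON object that holds its "name" and its "arguments", one argument or row to a line. Schema: {"type":"object","properties":{"segments":{"type":"array","items":{"type":"array","items":{"type":"array","items":{"type":"number"},"minItems":5,"maxItems":5},"minItems":1,"maxItems":8},"minItems":1,"maxItems":1},"only":{"type":"string"},"quiet":{"type":"boolean"},"lines":{"type":"string"}},"required":["segments"],"additionalProperties":false}. segments is a list that holds a single list of rows (three levels of brackets), with 1 to 8 rows, each of 5 numbers: the finger opening in mm, then dx, dy, dz in mm, then a turn about the tool's z in rad; each row is the pose to reach, as a shift and turn from the pose commanded when the call began, along the tool's axes at that moment; what a row does not reach only later rows make up. A row lasts 1/8 s, in which the tool goes at most 62.5 mm and 0.188 rad, less where a joint would pass 70% of its speed; a pose out of reach is approached as far as the arm can. The fingers move at their own pace and stop on an object; the grip force is fixed at half the most. Time passes only in rows, so rows that do not move let the fingers close. The tool returns the time, the measured TCP pose, the force, the opening and the grip force at its end. only (a regular expression) keeps the lines of the reply that match it, lines (a string "A,B") keeps lines A to B, and quiet returns only ok. Input that does not fit is refused with a message, and nothing moves.
- bot.get_obs(): the state, without advancing time (a new reading comes with each control period).
- bot.get_image(name): name is "scene" or "top"; returns the picture (420x560x3 uint8, red, green, blue); there is no depth.
- bot.camera_params(name): a dict with "fx", "fy", "cx", "cy" (pixels), "world_from_camera" (4x4, takes a point from camera to world coordinates). Camera axes: x right, y down, z forward; pixel columns grow to the right and rows downward; lengths in mm; the calibration is good to about 2 mm. A picture is of the moment at which its call begins. camera_params takes no time and is no camera call.
- bot.sign_off(): hands the job in; it is judged then, once.
The state is a dict: "t": time; "joints": joint angles; "dq": joint speeds; "joint_efforts": joint torques, N m; "tool_pos": TCP position; "tcp_rot": TCP orientation; "ft_force": force on the tool from outside, world axes, zero at the start; "moment": the same for the moment, N m; "opening": finger opening in mm; "grip_force": force on a finger pad.
Only numpy, scipy, OpenCV 4.12 (cv2) and the standard library are available. Lean on these libraries where they do the work, as an engineer would, in place of code of your own. Each camera call takes 0.05 s, during which the arm holds its last target. There are 200 camera calls.

## Working session

There is one attempt and no reset: what is moved stays moved. The work goes in short steps, Python scripts to look and compute and a tool call to move; the robot and the scene stay as the last step left them, time stands still between calls to the robot, and variables do not carry over. Pictures are saved under pics/ and viewed, at most 10 in all, crops included, and the job is handed in when it is done.

```bash
mkdir -p pics; ls
```

Run:
```python
from rig import bot
import cv2
for n in("scene","top"):
    im=bot.get_image(n); cv2.imwrite(f"pics/{n}0.png",im[:,:,::-1])
    print(n,bot.camera_params(n))
o=bot.get_obs();print(o["t"],o["tool_pos"],o["tcp_rot"],o["opening"])
```

```text
pics
scene {'fx': 487.089691980155, 'fy': 487.089691980155, 'cx': 289.7648302205803, 'cy': 213.88697321228884, 'world_from_camera': array([[-4.94245951e-01, -6.32155574e-01,  5.96741376e-01,
         2.05158527e+01],
       [-8.69199013e-01,  3.70907714e-01, -3.26987070e-01,
         5.43830772e+02],
       [-1.46292806e-02, -6.80299051e-01, -7.32788637e-01,
         7.45390868e+02],
       [ 0.00000000e+00,  0.00000000e+00,  0.00000000e+00,
         1.00000000e+00]])}
top {'fx': 481.40613269698713, 'fy': 481.40613269698713, 'cx': 293.2938793244473, 'cy': 203.83980763495174, 'world_from_camera': array([[ 2.88664017e-03, -9.97581999e-01,  6.94393400e-02,
         4.52909732e+02],
       [-9.99897974e-01, -3.85082690e-03, -1.37554582e-02,
         2.65704686e+02],
       [ 1.39895964e-02, -6.93925483e-02, -9.97491336e-01,
         1.12883185e+03],
       [ 0.00000000e+00,  0.00000000e+00,  0.00000000e+00,
         1.00000000e+00]])}
0.1 [ 215.2607779  -586.07895318  232.6684987 ] [[ 9.38770303e-01  3.44543476e-01 -3.33909285e-04]
 [ 3.44543465e-01 -9.38768422e-01  1.91067179e-03]
 [ 3.44846008e-04 -1.90872820e-03 -9.99998119e-01]] 87.09444554711193
```

View pics/top0.png

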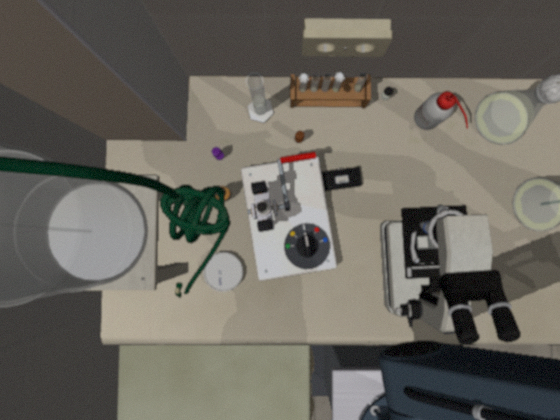

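View pics/scene0.png

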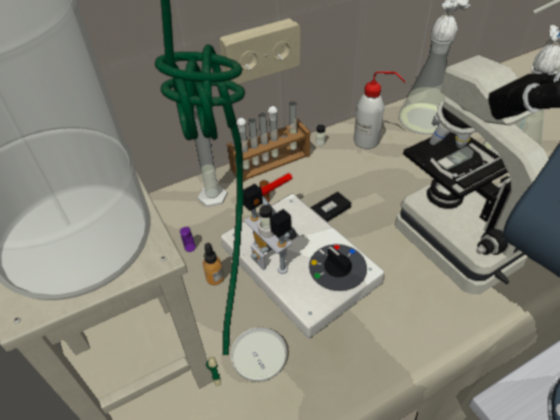

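The top view shows the reader at about (245-335, 155-278), with the knob near (307,245) and the red grip near (298,157). The scene view shows the knob near (338,262), the grip near (277,184), and a green hose hanging left of the reader. I'll enlarge both.

Run:
```python
import cv2
a=cv2.imread("pics/top0.png")[145:285,235:375]; cv2.imwrite("pics/top0c.png",cv2.resize(a,None,fx=4.2,fy=4.2,interpolation=cv2.INTER_CUBIC))
a=cv2.imread("pics/scene0.png")[165:335,215:390]; cv2.imwrite("pics/scene0c.png",cv2.resize(a,None,fx=3.5,fy=3.5,interpolation=cv2.INTER_CUBIC))
```

```text
(no output)
```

View pics/top0c.png

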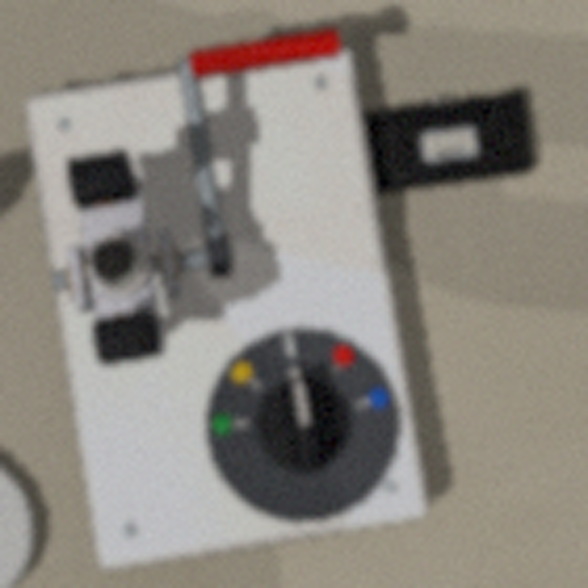

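View pics/scene0c.png

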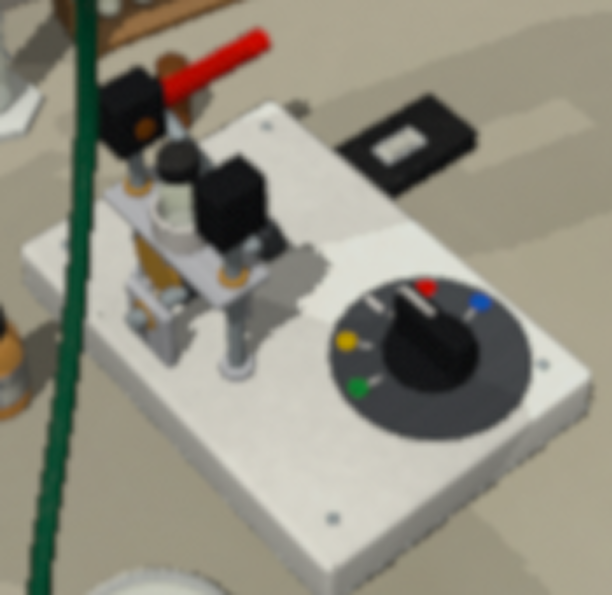

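The enlarged top crop shows the case corners at (28,100), (350,45), (425,515) and (103,567), and the dial centre at (304,425). The pointer aims straight ahead at (290,345) and the green stud is leftmost at (222,425), i.e. +1.396. The red grip runs from (193,63) to (340,42). In the scene crop the dial centre is about (431,358), green is at (358,387), and the grip ends are at (168,90) and (263,42).

Create h.py:
```python
from rig import bot
import numpy as np
from scipy.optimize import least_squares
C={n:bot.camera_params(n) for n in("top","scene")}
def ray(n,u,v):
    c=C[n];T=c["world_from_camera"]
    return T[:3,3],T[:3,:3]@[(u-c["cx"])/c["fx"],(v-c["cy"])/c["fy"],1]
def onz(n,uv,z):
    o,d=ray(n,*uv);return o+d*(z-o[2])/d[2]
def proj(n,p):
    c=C[n];T=c["world_from_camera"];q=T[:3,:3].T@(np.asarray(p,float)-T[:3,3])
    return np.array([c["fx"]*q[0]/q[2]+c["cx"],c["fy"]*q[1]/q[2]+c["cy"]])
def tri(a,b):
    return least_squares(lambda p:np.r_[proj("top",p)-a,proj("scene",p)-b],[500,200,60]).x
```

Run:
```python
from h import *
np.set_printoptions(precision=1,suppress=True)
t=lambda x,y:np.array([235+x/4.2,145+y/4.2]);s=lambda x,y:np.array([215+x/3.5,165+y/3.5])
loc=np.array([[125,110],[125,-70],[-135,-70],[-135,110]]);pt=[(28,100),(350,45),(425,515),(103,567)]
P=np.array([onz("top",t(*p),45)[:2] for p in pt])
# scene corners: +x+y hidden? (22,248) ; far-right (272,103); near-right(590,378); near-left (330,568)
ps=[(22,248),(272,103),(590,378),(330,568)]
Q=np.array([onz("scene",s(*p),45)[:2] for p in ps])
def f(v,W):
    c,n=np.cos(v[2]),np.sin(v[2]);return (loc@np.array([[c,n],[-n,c]])+v[:2]-W).ravel()
for W in(P,Q):
    r=least_squares(f,[600,250,0],args=(W,));print(r.x[:2],r.x[2].round(4),r.fun)
print("dial",tri(t(304,425),s(431,358)))
print("green",tri(t(222,425),s(358,387)))
print("blue",tri(t(378,399),s(481,301)),"yellow",tri(t(241,372),s(346,341)),"red",tri(t(344,355),s(427,287)))
print("gripL",tri(t(193,63),s(168,90)),"gripR",tri(t(340,42),s(263,42)))
```

```text
[505.5 241.6] 0.1641 [ 3.4  2.6  1.9 -1.2 -1.8 -3.8 -3.5  2.4]
[504.2 245.3] 0.163 [ 2.6  3.3  4.1 -2.9 -1.8 -4.8 -4.9  4.4]
dial [434.2 220.3  45. ]
green [434.1 264.1  50.8]
blue [448.  180.9  51.4] yellow [462.1 253.9  49.7] red [471.3 198.8  49.2]
gripL [616.2 275.8 109.4] gripR [631.8 204.5  98. ]
```

Run:
```python
from h import *
np.set_printoptions(precision=0,suppress=True)
for n,a,b in[("hose coil",(195,210),(200,75)),("hose coil right edge",(228,215),(240,95)),("hose end",(185,290),(226,352)),("scope top",(470,215),(490,70)),("stage corner left",(403,208),(405,150)),("base near-left corner",(385,305),(400,215))]:
    p=tri(a,b);print(n,p,proj("top",p)-a,proj("scene",p)-b)
for z in(0,150,300,400):print(z,"eyepieces",onz("top",(465,340),z),onz("top",(515,335),z),"scope left",onz("top",(385,270),z),"far",onz("top",(440,205),z))
o=bot.get_obs();print(proj("top",o["tool_pos"]),proj("scene",o["tool_pos"]),proj("top",[434,221,250]))
```

```text
hose coil [491. 395. 454.] [-1. -0.] [1. 0.]
hose coil right edge [486. 353. 417.] [-0. -0.] [0. 0.]
hose end [344. 472. 127.] [1. 0.] [-1. -0.]
scope top [477. -55. 330.] [9. 8.] [-11.   0.]
stage corner left [512.  36. 180.] [-0. -0.] [0. 0.]
base near-left corner [362. 122. 195.] [-24. -20.] [24.  0.]
0 eyepieces [ 217. -149.    0.] [ 228. -266.    0.] scope left [377.  36.   0.] far [530. -96.   0.]
150 eyepieces [248. -94. 150.] [ 258. -195.  150.] scope left [388.  66. 150.] far [520. -48. 150.]
300 eyepieces [280. -39. 300.] [ 288. -124.  300.] scope left [398.  97. 300.] far [510.  -0. 300.]
400 eyepieces [300.  -2. 400.] [308. -77. 400.] scope left [404. 117. 400.] far [503.  32. 400.]
[747. 368.] [795. 105.] [311. 248.]
```

{"name": "jog_arm", "arguments": {
  "segments": [
    [[87,0,0,-70,0],[87,0,0,-140,0],[87,0,0,-210,0],[87,0,0,-280,0],[87,0,0,-280,0],[87,0,0,-280,0]]
  ]
}}

```text
t: 0.85
tool_pos: [215.5, -587.3, 516.4]
tcp_rot: [[0.939, 0.345, 0.001], [0.345, -0.939, -0.006], [-0.001, 0.006, -1.0]]
ft_force: [-0.1, 0.1, -0.4]
opening: 86.6
grip_force: 0.0
```

Run:
```python
from h import *
import cv2
for n in("scene","top"): cv2.imwrite(f"pics/{n}1.png",bot.get_image(n)[:,:,::-1])
a=np.hstack([cv2.imread("pics/scene1.png"),cv2.imread("pics/top1.png")]);cv2.imwrite("pics/both1.png",cv2.resize(a,(800,300)))
o=bot.get_obs();print(o["joints"],o["tool_pos"])
```

```text
[-1.39749370e+00  3.61217562e-01  9.70105448e-01 -2.30968168e-05
  1.81309324e+00 -1.78497406e-01] [ 215.30354345 -586.2162156   511.8576809 ]
```

View pics/both1.png

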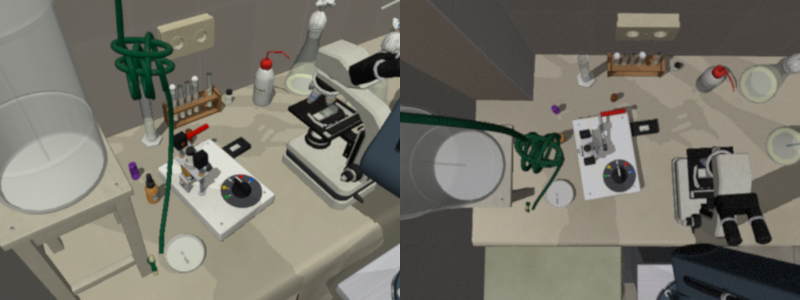

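The left picture shows the arm still off to the right behind the microscope; the scene is unchanged. I'm now going over the microscope at z of about 510.

{"name": "jog_arm", "arguments": {
  "segments": [
    [[87,50,-26,0,0.05],[87,101,-53,0,0.1],[87,151,-79,0,0.15],[87,201,-106,0,0.188],[87,252,-132,0,0.188],[87,302,-158,0,0.188],[87,352,-185,0,0.188],[87,403,-211,0,0.188]]
  ]
}}

```text
t: 1.95
tool_pos: [521.4, -247.8, 510.5]
tcp_rot: [[0.987, 0.163, -0.005], [0.163, -0.987, 0.003], [-0.004, -0.004, -1.0]]
ft_force: [-0.7, -1.3, 0.6]
opening: 86.8
grip_force: 0.0
```

Run:
```python
from h import *
np.set_printoptions(precision=3,suppress=True)
o=bot.get_obs();R=np.array(o["tcp_rot"]);p=np.array(o["tool_pos"])
for w in([480,100,512],[434,221,300],[434,221,69]): print(R.T@(np.array(w)-p))
print(o["t"],p,np.arctan2(R[1,0],R[0,0]),o["joints"])
```

```text
[  15.801 -349.925   -0.167]
[  -9.035 -475.977  212.424]
[  -8.122 -475.079  443.42 ]
1.95 [ 521.41  -247.822  510.535] 0.16363990325368769 [-0.637  0.279  1.094 -0.     1.775  0.77 ]
```

{"name": "jog_arm", "arguments": {
  "segments": [
    [[87,-1,-60,0,0],[87,-2,-120,0,0],[87,-3,-180,0,0],[87,-4,-240,0,0],[87,-5,-300,0,0],[87,-6,-360,20,0],[87,-7,-420,60,0],[50,-8,-475,100,0]]
  ]
}}

```text
t: 2.95
tool_pos: [436.2, 206.4, 419.6]
tcp_rot: [[0.987, 0.163, -0.004], [0.163, -0.987, -0.001], [-0.004, 0.0, -1.0]]
ft_force: [0.7, -0.1, -0.2]
opening: 82.9
grip_force: 0.0
```

{"name": "jog_arm", "arguments": {
  "segments": [
    [[50,0,0,60,0],[50,0,0,120,0],[50,0,0,180,0],[50,0,0,240,0],[50,0,0,240,0],[50,0,0,240,0]]
  ]
}}

```text
t: 3.7
tool_pos: [438.3, 205.0, 183.4]
tcp_rot: [[0.987, 0.163, 0.0], [0.163, -0.987, 0.0], [0.0, -0.0, -1.0]]
ft_force: [0.9, -0.3, 1.0]
opening: 49.9
grip_force: 0.0
```

Run:
```python
from h import *
import cv2
np.set_printoptions(precision=3,suppress=True)
cv2.imwrite("pics/t2.png",cv2.resize(bot.get_image("top")[130:300,210:400,::-1],None,fx=2.8,fy=2.8,interpolation=2))
cv2.imwrite("pics/s2.png",cv2.resize(bot.get_image("scene")[100:330,200:500,::-1],None,fx=2,fy=2,interpolation=2))
a=cv2.imread("pics/t2.png");b=cv2.imread("pics/s2.png");c=np.vstack([cv2.resize(a,(400,358)),]);cv2.imwrite("pics/both2.png",np.hstack([c,cv2.resize(b,(400,358))]))
o=bot.get_obs();R=np.array(o["tcp_rot"]);p=np.array(o["tool_pos"])
print(R.T@(np.array([434,221,69])-p),o["t"],p,np.arctan2(R[1,0],R[0,0]),o["joints"],o["ft_force"])
```

```text
[ -3.499 -16.372 116.007] 3.8 [439.569 205.299 185.019] 0.16383335827856776 [0.206 0.412 1.831 0.    0.893 1.613] [ 0.706  0.172 -0.166]
```

View pics/both2.png

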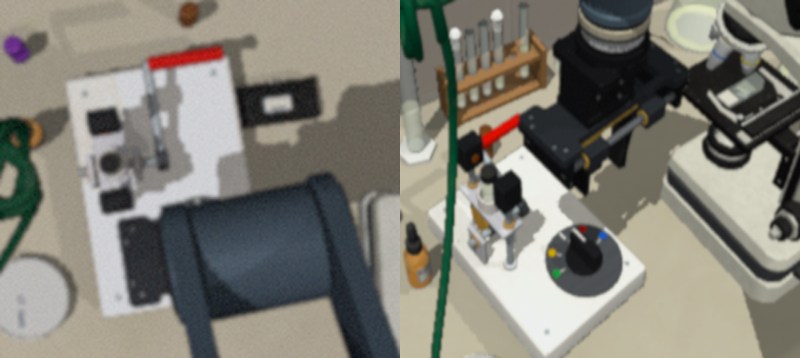

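The gripper's long side (190 mm) runs along its closing axis; the right image shows the body at (520-690, 60-170), clear of the gate blocks, with the dial at (585,255). Knob turning is feasible, so I'm descending.

{"name": "jog_arm", "arguments": {
  "segments": [
    [[50,-5,-16,0,-0.05],[50,-5,-16,50,-0.05],[50,-5,-16,90,-0.05],[50,-5,-16,90,-0.05],[50,-5,-16,90,-0.05]]
  ]
}}

```text
t: 4.42
tool_pos: [431.4, 220.7, 94.4]
tcp_rot: [[0.977, 0.213, 0.003], [0.213, -0.977, 0.001], [0.003, -0.0, -1.0]]
ft_force: [-0.2, 0.2, 0.4]
opening: 50.2
grip_force: 0.0
```

Run:
```python
from h import *
np.set_printoptions(precision=2,suppress=True)
P=[];
for i in range(4):
    bot.get_image("top");o=bot.get_obs();P.append(o["tool_pos"])
print(np.array(P))
R=np.array(o["tcp_rot"]);p=np.mean(P,0)
print(R.T@(np.array([434,221,69])-p),o["t"],np.arctan2(R[1,0],R[0,0]),o["ft_force"])
```

```text
[[431.75 220.64  94.7 ]
 [431.8  220.54  94.76]
 [431.67 220.42  94.64]
 [431.52 220.32  94.45]]
[ 2.28 -0.01 25.65] 4.625 0.21409659861276645 [0.31 0.51 0.53]
```

{"name": "jog_arm", "arguments": {
  "segments": [
    [[50,0,0,25,0],[50,0,0,25,0],[5,0,0,25,0],[5,0,0,25,0],[5,0,0,25,0],[5,0,0,25,0],[5,0,0,25,0],[5,0,0,25,0]]
  ]
}}

```text
t: 5.62
tool_pos: [430.4, 220.2, 68.0]
tcp_rot: [[0.977, 0.212, 0.0], [0.212, -0.977, 0.0], [0.0, -0.0, -1.0]]
ft_force: [-1.8, 2.7, 3.8]
opening: 13.6
grip_force: 30.0
```

Run:
```python
from h import *
np.set_printoptions(precision=3,suppress=True)
bot.get_image("top");o=bot.get_obs();R=np.array(o["tcp_rot"])
print(o["tool_pos"],np.arctan2(R[1,0],R[0,0]),o["ft_force"],o["moment"],o["opening"],o["grip_force"])
```

```text
[430.407 220.156  68.008] 0.21363698812186893 [-1.179  2.48   4.197] [0.408 0.164 0.009] 14.184775726980805 30.000123758800328
```

{"name": "jog_arm", "arguments": {
  "segments": [
    [[5,0,0.5,0,-0.17],[5,0.3,1,0,-0.34],[5,0.6,1.5,0,-0.51],[5,1,2,0,-0.68],[5,1.4,2.4,0,-0.85],[5,1.9,2.8,0,-1.02],[5,2.4,3.1,0,-1.19],[5,2.9,3.4,0,-1.346]]
  ]
}}

```text
t: 6.68
tool_pos: [434.7, 216.7, 68.0]
tcp_rot: [[0.005, 1.0, 0.001], [1.0, -0.005, -0.001], [-0.001, 0.001, -1.0]]
ft_force: [0.3, -0.9, 3.0]
opening: 13.9
grip_force: 30.0
```

{"name": "jog_arm", "arguments": {
  "segments": [
    [[5,0,0,0,0],[5,0,0,0,0],[5,0,0,0,0]]
  ]
}}

```text
t: 7.05
tool_pos: [434.6, 216.8, 68.0]
tcp_rot: [[0.012, 1.0, 0.001], [1.0, -0.012, -0.001], [-0.0, 0.001, -1.0]]
ft_force: [1.7, -4.9, 4.1]
opening: 13.6
grip_force: 30.0
```

Run:
```python
from h import *
np.set_printoptions(precision=3,suppress=True)
import cv2
cv2.imwrite("pics/s3.png",cv2.resize(bot.get_image("scene")[165:335,215:390,::-1],None,fx=3.2,fy=3.2,interpolation=2))
o=bot.get_obs();R=np.array(o["tcp_rot"])
print(o["tool_pos"],np.arctan2(R[1,0],R[0,0]),o["ft_force"],o["moment"],o["opening"],o["grip_force"])
```

```text
[434.645 216.808  68.012] 1.559394692078488 [ 2.274 -4.812  4.814] [-0.961 -0.388 -0.01 ] 13.678111030270237 30.000450708903372
```

View pics/s3.png

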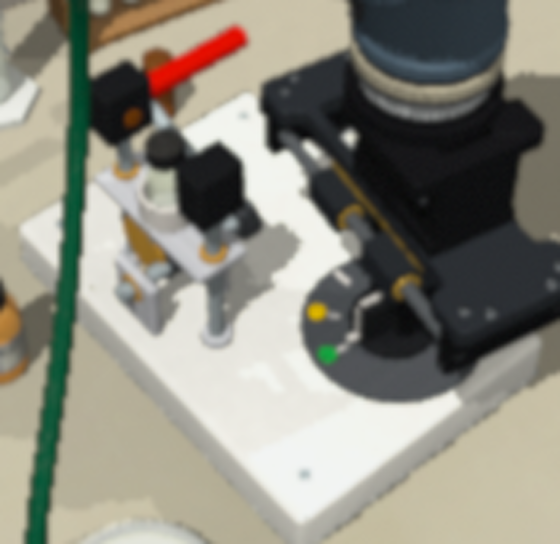

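The pointer now aims at the green stud at (328,352). Releasing straight up and checking.

{"name": "jog_arm", "arguments": {
  "segments": [
    [[45,0,0,0,0],[45,0,0,0,0],[45,0,0,0,0],[45,0,0,-30,0],[45,0,0,-90,0],[45,0,0,-150,0],[45,0,0,-190,0],[45,0,0,-190,0]]
  ]
}}

```text
t: 8.1
tool_pos: [435.8, 218.0, 261.0]
tcp_rot: [[0.011, 1.0, 0.008], [1.0, -0.011, 0.002], [0.002, 0.008, -1.0]]
ft_force: [0.1, -0.1, 0.3]
opening: 44.6
grip_force: 0.0
```

{"name": "jog_arm", "arguments": {
  "segments": [
    [[60,-10,60,0,-0.05],[60,-10,120,0,-0.1],[60,5,175,0,-0.175],[60,15,190,0,-0.175],[60,15,190,0,-0.175]]
  ]
}}

```text
t: 8.72
tool_pos: [623.8, 230.3, 254.7]
tcp_rot: [[-0.163, 0.987, -0.004], [0.987, 0.163, -0.001], [0.0, -0.004, -1.0]]
ft_force: [-0.7, -0.3, -0.1]
opening: 59.5
grip_force: 0.0
```

Run:
```python
from h import *
import cv2
np.set_printoptions(precision=3,suppress=True)
t=lambda x,y:np.array([235+x/4.2,145+y/4.2])
L=onz("top",t(193,63),101);Rr=onz("top",t(340,42),101);m=(L+Rr)/2;print(L,Rr,m,np.linalg.norm(L-Rr),np.arctan2(*(L-Rr)[[0,1]]))
a=bot.get_image("top")[145:285,235:375,::-1];b=bot.get_image("scene")[165:335,215:390,::-1]
cv2.imwrite("pics/b4.png",np.hstack([cv2.resize(a,(400,400),interpolation=2),cv2.resize(b,(400,400),interpolation=2)]))
P=[]
for i in range(3): bot.get_image("top");o=bot.get_obs();P.append(o["tool_pos"])
p=np.mean(P,0);R=np.array(o["tcp_rot"]);print(p,R.T@(m-p),np.arctan2(R[1,0],R[0,0]),o["t"],o["joints"],o["ft_force"])
```

```text
[618.987 278.381 101.   ] [630.255 202.955 101.   ] [624.621 240.668 101.   ] 76.26343707412518 -0.14830509642243986
[622.54  229.84  257.018] [ 10.356   4.064 156.011] 1.7348955303301439 8.975 [ 0.186  0.559  1.3   -0.     1.284  0.022] [ 0.1   -0.349 -1.471]
```

View pics/b4.png

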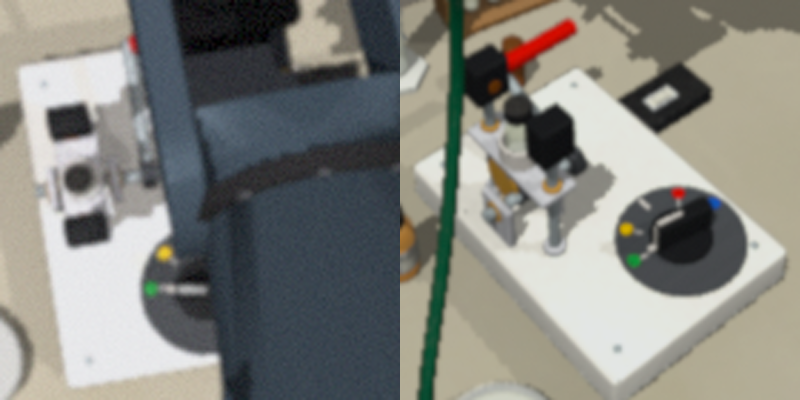

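The left view shows the pointer at (205,290) aiming at the green stud (150,290), and the right view agrees. Before lowering over the grip, I'll check the test-tube height behind it.

Run:
```python
from h import *
np.set_printoptions(precision=0,suppress=True)
for a,b in[((340,76),(272,110)),((304,77),(240,122)),((291,106),(231,153)),((371,106),(307,127)),((362,80),(293,103)),((299,136),(265,190))]:
    p=tri(a,b);print(p,proj("top",p)-a,proj("scene",p)-b)
```

```text
[792. 156. 140.] [-1. -0.] [1. 0.]
[790. 232. 139.] [-1. -0.] [1. 0.]
[742. 269. 106.] [-5. -3.] [6. 0.]
[743.  91. 102.] [-3. -2.] [4. 0.]
[781. 111. 148.] [-1. -0.] [1. 0.]
[686. 238.  34.] [0. 0.] [-0. -0.]
```

{"name": "jog_arm", "arguments": {
  "segments": [
    [[60,5,4,50,0],[60,5,4,100,0],[60,5,4,140,0],[60,5,4,158,0],[60,5,4,158,0],[60,5,4,158,0]]
  ]
}}

```text
t: 9.72
tool_pos: [628.7, 236.0, 101.9]
tcp_rot: [[-0.163, 0.987, 0.004], [0.987, 0.163, 0.001], [0.0, 0.004, -1.0]]
ft_force: [0.5, -1.2, 1.1]
opening: 59.9
grip_force: 0.0
```

{"name": "jog_arm", "arguments": {
  "segments": [
    [[5,0,0,0,0],[5,0,0,0,0],[5,0,0,0,0],[5,0,0,0,0],[5,0,0,0,0],[5,0,0,0,0]]
  ]
}}

```text
t: 10.48
tool_pos: [626.7, 235.6, 99.7]
tcp_rot: [[-0.163, 0.987, -0.001], [0.987, 0.163, -0.0], [-0.0, -0.001, -1.0]]
ft_force: [-1.1, -0.5, 0.6]
opening: 15.1
grip_force: 30.0
```

Run:
```python
from h import *
np.set_printoptions(precision=2,suppress=True)
P=[]
for i in range(3): bot.get_image("top");o=bot.get_obs();P.append(o["tool_pos"])
print(np.array(P),o["ft_force"],o["moment"],o["opening"],o["grip_force"],o["t"])
```

```text
[[626.72 235.59  99.7 ]
 [626.73 235.63  99.72]
 [626.71 235.61  99.68]] [-2.2  -0.18  0.46] [-0.1   0.17 -0.04] 15.098663583434776 29.997156858444214 10.625
```

{"name": "jog_arm", "arguments": {
  "segments": [
    [[5,0,-2.4,-8,0],[5,0,-5.5,-15.4,0],[5,0,-9.2,-22.7,0],[5,0,-13.5,-29.7,0],[5,0,-18.3,-36.2,0],[5,0,-23.6,-42.4,0],[5,0,-29.4,-48.2,0],[5,0,-35.7,-53.5,0]]
  ]
}}

```text
t: 11.62
tool_pos: [591.5, 229.7, 153.4]
tcp_rot: [[-0.163, 0.987, -0.0], [0.987, 0.163, -0.0], [-0.0, -0.0, -1.0]]
ft_force: [0.7, 0.2, -7.8]
opening: 15.4
grip_force: 30.0
```

Run:
```python
from h import *
np.set_printoptions(precision=2,suppress=True)
P=[]
for i in range(3): bot.get_image("top");o=bot.get_obs();P.append(o["tool_pos"])
print(np.array(P),o["ft_force"],o["moment"],o["opening"],o["grip_force"],o["t"])
```

```text
[[590.77 229.57 153.97]
 [591.15 229.65 153.65]
 [591.46 229.68 153.38]] [ 0.04 -0.5  -7.81] [-0.14 -0.15  0.02] 15.187132032762014 29.995459020137787 11.775
```

{"name": "jog_arm", "arguments": {
  "segments": [
    [[5,0,-6.7,-4.7,0],[5,0,-13.8,-8.8,0],[5,0,-21.2,-12.3,0],[5,0,-28.8,-15.3,0],[5,0,-36.6,-17.6,0],[5,0,-44.6,-19.3,0],[5,0,-52.7,-20.3,0],[5,0,-60.9,-20.6,0]]
  ]
}}

```text
t: 12.78
tool_pos: [533.2, 220.0, 174.2]
tcp_rot: [[-0.163, 0.987, 0.004], [0.987, 0.163, 0.001], [-0.0, 0.004, -1.0]]
ft_force: [6.9, -0.3, -14.5]
opening: 15.2
grip_force: 30.0
```

{"name": "jog_arm", "arguments": {
  "segments": [
    [[5,0,0,0,0],[5,0,0,0,0],[5,0,0,0,0]]
  ]
}}

```text
t: 13.15
tool_pos: [533.4, 220.0, 174.2]
tcp_rot: [[-0.163, 0.987, 0.004], [0.987, 0.163, 0.001], [-0.0, 0.004, -1.0]]
ft_force: [6.7, 0.4, -13.6]
opening: 15.1
grip_force: 30.0
```

Run:
```python
from h import *
import cv2
np.set_printoptions(precision=2,suppress=True)
P=[]
for i in range(3): b=bot.get_image("scene");a=bot.get_image("top");o=bot.get_obs();P.append(o["tool_pos"])
cv2.imwrite("pics/b5.png",np.hstack([cv2.resize(a[145:285,235:375,::-1],(400,400),interpolation=2),cv2.resize(b[140:315,215:390,::-1],(400,400),interpolation=2)]))
print(np.array(P),o["ft_force"],o["moment"],o["opening"],o["grip_force"],o["t"])
```

```text
[[533.45 219.96 174.19]
 [533.48 219.98 174.2 ]
 [533.46 219.97 174.21]] [  6.72  -0.09 -13.96] [-0.11 -1.2  -0.03] 15.32168202807151 29.994491636753082 13.45
```

View pics/b5.png

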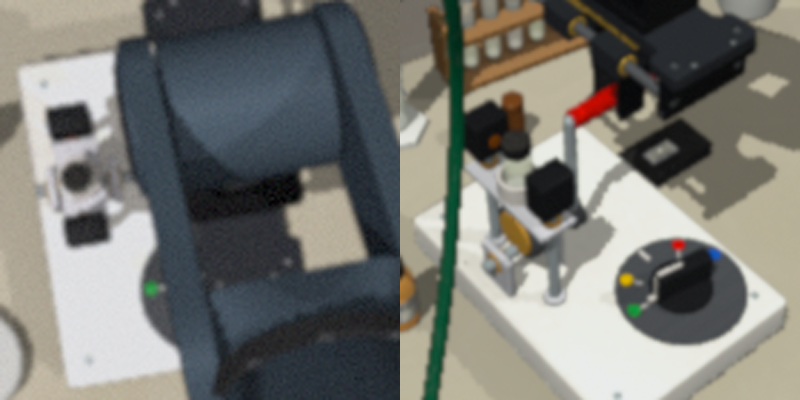

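The right view shows the lever nearly upright, the vial upright at (515,165) and raised, and the pointer still on green. Pose readings put the lever about 2 mm (1°) short, so I'm correcting that.

{"name": "jog_arm", "arguments": {
  "segments": [
    [[5,0,-1,0.3,0],[5,0,-2,0.5,0],[5,0,-2,0.5,0],[5,0,-2,0.5,0]]
  ]
}}

```text
t: 13.95
tool_pos: [532.1, 219.8, 174.2]
tcp_rot: [[-0.163, 0.987, 0.005], [0.987, 0.163, 0.001], [-0.0, 0.006, -1.0]]
ft_force: [6.4, -0.4, -11.9]
opening: 15.1
grip_force: 30.0
```

Run:
```python
from h import *
np.set_printoptions(precision=2,suppress=True)
for i in range(3): bot.get_image("top");o=bot.get_obs()
p=np.array(o["tool_pos"])
print(p,(p-[626.72,235.61,99.7])[:2]@[.9866,.163],o["ft_force"],o["opening"],o["grip_force"],o["t"])
```

```text
[532.12 219.77 174.21] -95.90975673812059 [  6.51  -0.58 -11.31] 14.839816418125137 29.994801878929138 14.1
```

{"name": "jog_arm", "arguments": {
  "segments": [
    [[5,0,-0.9,0.2,0],[5,0,-0.9,0.2,0],[5,0,-0.9,0.2,0],[5,0,-0.9,0.2,0]]
  ]
}}

```text
t: 14.6
tool_pos: [531.5, 219.6, 174.2]
tcp_rot: [[-0.163, 0.987, 0.006], [0.987, 0.163, 0.001], [-0.0, 0.006, -1.0]]
ft_force: [5.8, -0.2, -11.1]
opening: 14.9
grip_force: 30.0
```

Run:
```python
from h import *
import cv2
np.set_printoptions(precision=2,suppress=True)
for i in range(3): b=bot.get_image("scene");o=bot.get_obs()
cv2.imwrite("pics/s6.png",cv2.resize(b[140:315,215:390,::-1],(600,600),interpolation=2))
p=np.array(o["tool_pos"])
print(p,(p-[626.72,235.61,99.7])[:2]@[.9866,.163],o["ft_force"],o["opening"],o["grip_force"],o["t"])
```

```text
[531.49 219.63 174.18] -96.55992096358415 [  6.25  -0.92 -11.98] 15.28258829326665 29.994837641716003 14.75
```

View pics/s6.png

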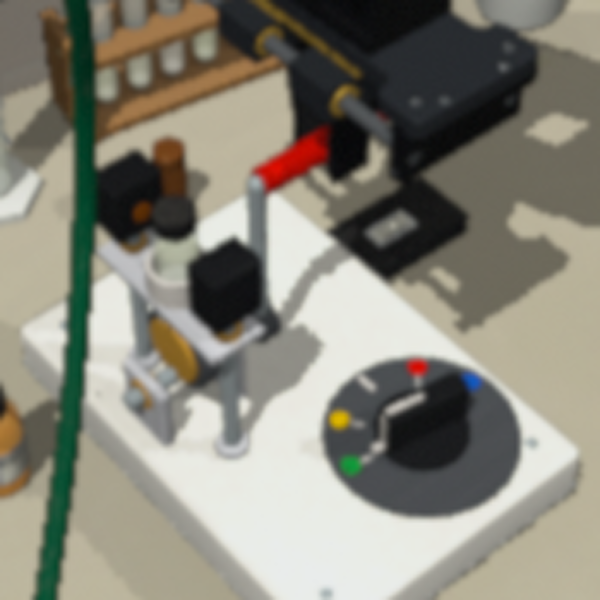

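The lever stands upright with its arm at (258,190)-(265,310), held by the red grip. The vial is upright in its raised cup at (172,240), and the pointer at (385,440) still aims at the green stud (350,465). Handing in.

```bash
python3 -c "from rig import bot; print(bot.sign_off())"
```

```text
the job is handed in; nothing more can be done
None
```

The job is handed in at about 15 s: the dial is set on green, the cam lever is held upright by the red grip, the vial is standing raised in its cup, and nothing else was touched.

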